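# Set the serving caddy from the spice rack, in mirrored order

### The job

Move the four shakers from the dark wooden spice rack into the wells of the light wooden serving caddy, one per well, in the reverse order: the one that stands leftmost in the rack goes rightmost in the caddy, and so on, because the caddy will be turned round to face the guests. Keep the shakers upright, set each down in its well rather than dropping it, and leave the refill jars standing where they are in the rack.

Things in the scene. Friction and masses are not known exactly. Their poses are not given: they have to be found in the camera images.
- steel_shaker: Shaker: plain brushed-steel cylinder, 42 mm diameter, 90 mm tall, flat perforated top. Straight-sided over its full height. Origin: centre of the underside; z up. Stands upright in a rack well at the start, square to the rack; 0.08 to 0.17 kg.
- tin_shaker: Shaker: white square tin, 40 x 40 mm, 72 mm tall body, with a round metal sprinkler cap (30 mm diameter) up to 82 mm. Origin: centre of the underside; z up. Stands upright in a rack well at the start, square to the rack; 0.08 to 0.17 kg.
- wood_mill: Shaker: wooden mill; foot 48 mm diameter to 22 mm height, straight 38 mm diameter neck from 32 to 72 mm height (grip here), head 46 mm diameter from 76 to 81 mm, steel ball on top to 94 mm. Origin: centre of the underside; z up. Stands upright in a rack well at the start, square to the rack; 0.08 to 0.17 kg.
- glass_shaker: Shaker: round grey glass jar, 42 mm diameter, straight to 70 mm, black domed lid to 92 mm. Origin: centre of the underside; z up. Stands upright in a rack well at the start, square to the rack; 0.08 to 0.17 kg.
- steel_refill: Refill jar: squat steel canister, 61 mm diameter, 76 mm tall. Belongs to steel_shaker. Origin: centre of its underside; z up. Loose, 0.35 kg; stands on the rack's shelf directly behind its own shaker (78 mm towards rack -x) and stays there.
- tin_refill: Refill jar: squat white square tin, 58 x 58 mm, 72 mm tall with metal lid. Belongs to tin_shaker. Origin: centre of its underside; z up. Loose, 0.35 kg; stands on the rack's shelf directly behind its own shaker (78 mm towards rack -x) and stays there.
- wood_refill: Refill jar: squat wooden jar, 60 mm diameter, 82 mm tall over its steel lid ball. Belongs to wood_mill. Origin: centre of its underside; z up. Loose, 0.35 kg; stands on the rack's shelf directly behind its own shaker (78 mm towards rack -x) and stays there.
- glass_refill: Refill jar: squat grey glass jar with flat black lid, 60 mm diameter, 74 mm tall. Belongs to glass_shaker. Origin: centre of its underside; z up. Loose, 0.35 kg; stands on the rack's shelf directly behind its own shaker (78 mm towards rack -x) and stays there.
- rack: Dark wood spice rack, fixed. Origin on the table under the middle of its row of four shaker wells; x away from the robot, y to the left along the row (yaw within 6 degrees). Wells at x 0, y -123, -41, 41, 123 mm: 60 mm square, 10 mm deep, floor 12 mm above the table. Block 76 (x) x 340 (y) x 22 mm; behind it, to x -118 mm, a 12 mm high shelf with refill jars.
- caddy: Light wood caddy, fixed, empty at the start; stands nearer than the rack. Origin on the table under the middle of its row of wells; x away from the robot, y to the left along the row (yaw within 6 degrees). Wells at x 0, y -123, -41, 41, 123 mm: 60 mm square, 10 mm deep, floor 12 mm above the table. Block 76 x 340 x 22 mm; steel loop at each end, 33 mm high.
Not all that is in view belongs to the job. Leave any blue look-alike of the wood_mill alone. Leave any red look-alike of the glass_shaker alone.

How it is judged:
By the outcome, as a careful person would: the job done as asked, in the order asked, and still so for the second after the job is handed in, with the robot touching nothing.
It also fails if it takes over 93 s, if anything falls off the work surface, if the arm or the gripper's body presses on something with over 40 N, if the wrist force passes 120 N, or if a joint passes its speed limit or range.

### The arm

A 6-joint arm with a two-finger parallel gripper is mounted at the origin on the work surface. World frame = base frame: x ahead of the robot, y to its left, z up, the work surface at z = 0. Lengths are in m, angles in rad, forces in N, time in s.
With the tool pointing down it reaches from about 0.25 to 0.8 m from the base axis. Payload 8.5 kg.
Tool frame: the origin (TCP) lies between the finger pads; the fingertips stand 8 mm ahead of it and the grasp point (between the pads) lies 11 mm behind it (arm.nose_length is the distance from the TCP to the fingertips, in m); z points along the fingers, x is the direction in which the jaws open and shut, and the axes are right-handed (so a half turn about z gives the same grasp; the last joint's range is limited). The gripper opens to 85 mm and grips with 20 to 120 N. Pads are 22 mm wide; open, the fingers measure 114 mm over their backs; the gripper's body (76 mm by 85 mm) begins 54 mm behind the grasp point. The pads swing forward as they close: fully open they stand 13 mm farther back than shut.
Start: joints at [1.346, 0.238, -0.013, 1.319, 0, 1.571], TCP at [0.117, 0.512, 0.239] pointing down, gripper open.
Joint ranges: [-2.66, 2.66], [-1.03, 1.9], [-1.14, 1.46], [-1.82, 2.27], [-1.45, 1.34], [-3.14, 3.14]. Speed limits (rad/s): [2.22, 2.22, 2.79, 3.14, 3.14, 3.14].

### API

Orientations are given as a unit quaternion [w, x, y, z].
In Python, from plant import arm, vision, job gives the robot as it stands.
- The arm moves only by the tool carry_out, never from a script. Its argument "rows" is a list of rows, each a list of 6 numbers: the shift along the world's x, y, z normalised to -1 to 1, where 1 is 20 mm, then the turn, a rotation vector about the world's x, y, z normalised to -1 to 1, where 1 is 0.12 rad. A call has 1 to 20 rows; each row shifts and turns the commanded pose from where the row before left it; what a row does not reach is not made up. A row lasts 1/8 s, in which the tool goes at most 62.5 mm and 10.7 degrees, less where a joint would pass 70% of its speed; a pose out of reach is approached as far as the arm can. A call with a number of a shift or a turn outside -1 to 1 is refused whole. A call with a gripper value outside its range is refused whole. "grip" is the gripper's target within -1 to 1 (fully open at 1, half-way at 0, shut at -1), set as the call begins (left out, the last holds). The fingers move at their own pace and stop on an object; "force" is the grip in N (left out, the last holds). Time passes only in rows, so rows that do not move let the fingers close. It gives the time, the measured TCP pose, the force and the opening at its end, in the units of the state.
- arm.sense(): the state, without advancing time (a new reading comes with each control period).
- vision.capture(name): name is "side" or "top"; returns the picture (384x512x3 uint8, red, green, blue); there is no depth.
- vision.camera_params(name): a dict with "intrinsics" (3x3 intrinsics, pixels), "xyz" and "orientation" of the camera in the world. Camera axes: x right, y down, z forward; pixel columns grow to the right and rows downward; lengths in m; the calibration is good to about 2 mm. A picture is of the moment at which its call begins. camera_params takes no time and is no camera call.
- job.close_job(): hands the job in, once; it reports no verdict.
The state is a dict: "time": time; "joint_pos": joint angles; "dq": joint speeds; "joint_torque": joint torques, N m; "ee_pos": TCP position; "eef_rot": TCP orientation; "contact_force": force on the tool from outside, world axes, zero at the start; "ft_torque": the same for the moment, N m; "grip_width": finger opening in m.
Only numpy, scipy, OpenCV 4.12 (cv2) and the standard library are available. Lean on these libraries where they do the work, as an engineer would, in place of code of your own. Each camera call takes 0.05 s, during which the arm holds its last target. There are 200 camera calls.

## Working session

There is one attempt and no reset: what is moved stays moved. The work goes in short steps, Python scripts to look and compute and a tool call to move; the robot and the scene stay as the last step left them, time stands still between calls to the robot, and variables do not carry over. Pictures are saved under pics/ and viewed, about 12 in all and at most 16, crops included, and the job is handed in when it is done.

Besides the shell and the picture viewer there is one more tool, called in YAML: its name, and indented under it one key for each argument. carry_out: Moves the arm, as the interface text tells. Its arguments: {"type":"object","properties":{"rows":{"type":"array"},"grip":{"type":"number"},"force":{"type":"number"}},"required":["rows"]}

```bash
mkdir -p pics; python3 - <<'E'
from plant import arm, vision, job
import cv2
for n in("top","side"):
    cv2.imwrite(f"pics/{n}0.png",vision.capture(n)[:,:,::-1]); p=vision.camera_params(n); print(n,p)
print(arm.sense(), arm.nose_length)
E
```

```text
top {'intrinsics': array([[370.17070483,   0.        , 253.33338588],
       [  0.        , 370.17070483, 191.09055071],
       [  0.        ,   0.        ,   1.        ]]), 'xyz': array([0.50130153, 0.08247881, 0.72401268]), 'orientation': array([-0.03671033,  0.71023159, -0.70190309,  0.03943959])}
side {'intrinsics': array([[395.16991588,   0.        , 255.17202515],
       [  0.        , 395.16991588, 197.65759285],
       [  0.        ,   0.        ,   1.        ]]), 'xyz': array([ 0.28837598, -0.29737592,  0.51654769]), 'orientation': array([-0.37459537,  0.86151708, -0.31663473,  0.13118338])}
{'time': 0.1, 'joint_pos': array([ 1.34597344e+00,  2.38708743e-01, -1.41634835e-02,  1.31920816e+00,
        7.77159184e-06,  1.57078108e+00]), 'dq': array([-0.00067218,  0.00022041,  0.00182246,  0.00093349,  0.00302714,
        0.001938  ]), 'joint_torque': array([-1.02874721e-03, -5.39720500e+01,  3.46998096e+01,  1.33749095e-02,
       -5.94887024e-05, -2.08053069e-05]), 'ee_pos': array([0.11695665, 0.51143274, 0.23875075]), 'eef_rot': array([ 3.97151700e-04,  7.81958549e-01,  6.23330102e-01, -5.04470663e-04]), 'contact_force': array([ 0.11837023, -0.49169338,  0.02189525]), 'ft_torque': array([ 0.01173074,  0.00848963, -0.00168273]), 'grip_width': 0.08550172957595609} 0.008
```

View pics/top0.png

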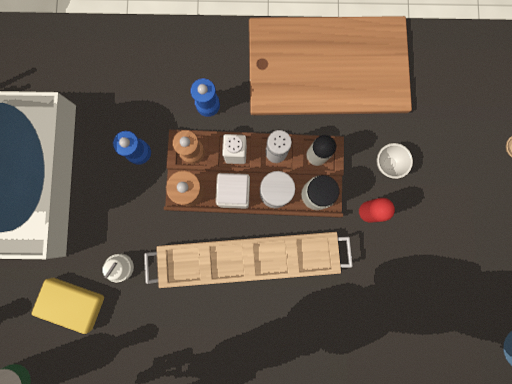

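View pics/side0.png

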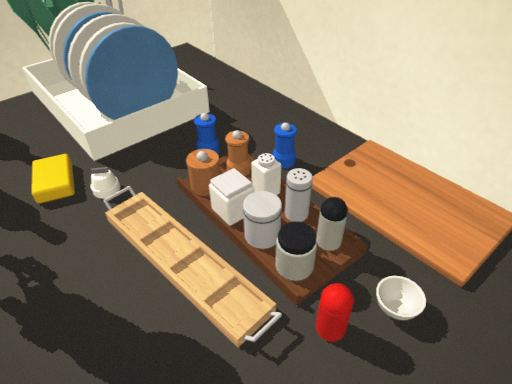

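Top view (image up = +x, left = +y): the rack row at rows ~145 holds, from left, the mill (187,145), tin (234,148), steel (279,146) and glass (322,150), with the refills in the row below at about row 190. The caddy is at (248,260). The blue mills at (205,97) and (130,147) and the red jar at (378,210) are outside the rack, so I leave them alone. Next I'll take one enlarged crop to confirm this and pick the well corners.

```bash
python3 - <<'E'
import cv2
i=cv2.imread("pics/top0.png")[120:295,140:360]
cv2.imwrite("pics/crop1.png",cv2.resize(i,None,fx=3.4,fy=3.4,interpolation=cv2.INTER_CUBIC))
i=cv2.imread("pics/side0.png")[100:350,95:365]
cv2.imwrite("pics/crop2.png",cv2.resize(i,None,fx=2.4,fy=2.4,interpolation=cv2.INTER_CUBIC))
E
```

```text
(no output)
```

View pics/crop1.png

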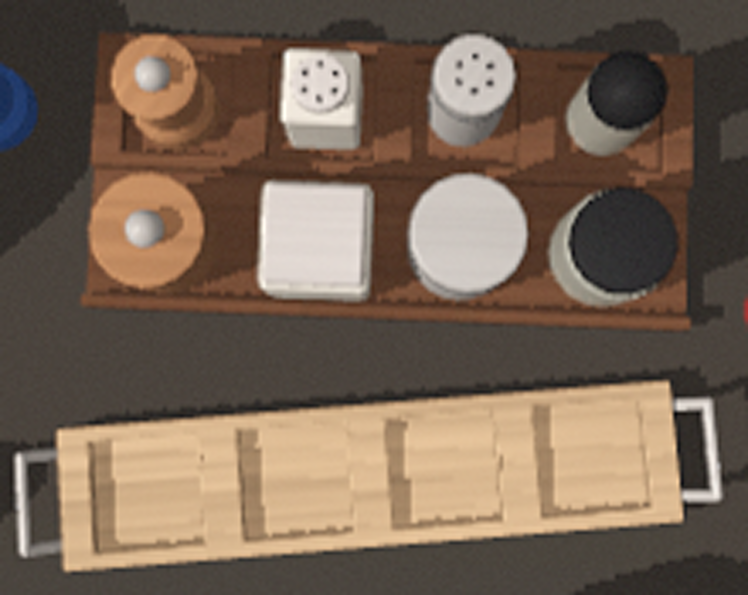

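View pics/crop2.png

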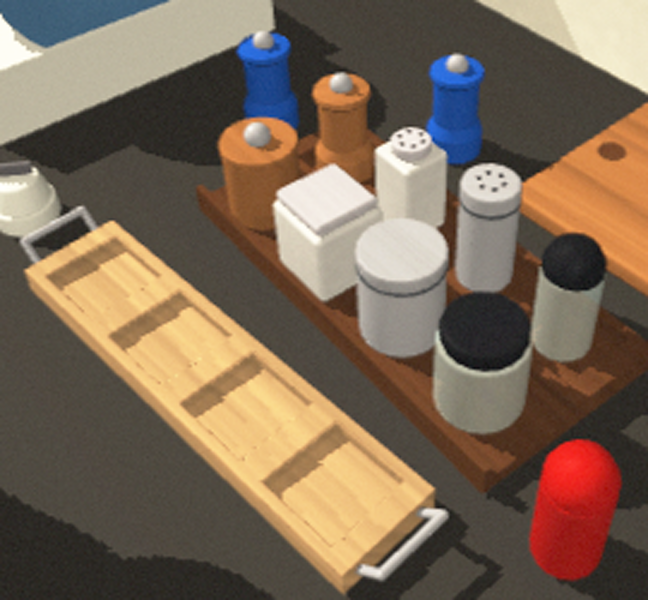

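The crops show the four rack shakers in crop1 at mill (154,77), tin cap (320,83), steel top (474,74) and glass lid (628,90). The caddy's top corners are at (57,430), (668,381), (684,521) and (64,571). The orange mill inside the rack is the wood_mill and the grey/black jar inside the rack is the glass_shaker; the blue and red ones are decoys.

```bash
cat > h.py <<'E'
import numpy as np
from scipy.spatial.transform import Rotation as R
from plant import arm, vision, job
def ray(n,uv):
    p=vision.camera_params(n);q=p["orientation"]
    d=R.from_quat(np.roll(q,-1)).as_matrix()@np.linalg.inv(p["intrinsics"])@[uv[0],uv[1],1]
    return p["xyz"],d
def onz(n,uv,z):
    c,d=ray(n,uv);return (c+d*(z-c[2])/d[2])[:2]
def tri(uv,vw):
    (c,d),(e,f)=ray("top",uv),ray("side",vw)
    s=np.linalg.lstsq(np.c_[d,-f],e-c,rcond=None)[0]
    a,b=c+s[0]*d,e+s[1]*f
    return (a+b)/2,np.linalg.norm(a-b)
def c1(u,v):return (u+.5)/3.4-.5+140,(v+.5)/3.4-.5+120
def c2(u,v):return (u+.5)/2.4-.5+95,(v+.5)/2.4-.5+100
def fmt(x):return np.round(x,4)
def st():
    s=arm.sense();Q=R.from_quat(np.roll(s["eef_rot"],-1)).as_matrix()
    print("t",round(s["time"],2),"pos",fmt(s["ee_pos"]),"jawyaw",round(np.arctan2(Q[1,0],Q[0,0]),4),"tilt",fmt(Q[:2,2]),"w",round(s["grip_width"],4),"F",np.round(s["contact_force"],1),"q",np.round(s["joint_pos"],2))
E
python3 - <<'E'
from h import *
P={}
for n,t,s,z in [("mill",(153,73),(341,83),.099),("tin",(320,83),(411,138),.094),("steel",(474,74),(491,181),.102),("glass",(628,90),(574,260),.09)]:
    P[n]=onz("top",c1(*t),z); p,e=tri(c1(*t),c2(*s)); print(n,fmt(P[n]),"tri",fmt(p),round(e,4))
A=np.array(list(P.values()));ys=np.array([123,41,-41,-123])/1e3
k=(ys[:,None]*(A-A.mean(0))).sum(0)/(ys**2).sum();print("rack",fmt(A.mean(0)),"ydir",fmt(k),"yaw",np.arctan2(-k[0],k[1]),"resid",fmt(A-A.mean(0)-ys[:,None]*k))
print("rack corners",[fmt(onz("top",c1(*u),.022)) for u in((100,33),(693,56),(690,187),(95,165))])
C=np.array([onz("top",c1(*u),.022) for u in((57,430),(668,381),(684,521),(64,571))])
print("caddy",fmt(C)); S=np.array([onz("side",c2(*u),.022) for u in((434,488),(345,582),(26,268),(107,222))]);print("side",fmt(S),"centre",fmt(S.mean(0)))
k=(C[0]+C[3]-C[1]-C[2])/2;c=C.mean(0);print("len",np.linalg.norm(k),"yaw",np.arctan2(-k[0],k[1]),"c",fmt(c))
k/=np.linalg.norm(k)
for y in ys:print("well",y,fmt(c+y*k))
st()
E
```

```text
mill [0.654  0.1997] tri [0.6546 0.1992 0.0995] 0.0015
tin [0.6511 0.1153] tri [0.6517 0.1145 0.0964] 0.0026
steel [0.6548 0.0373] tri [0.6556 0.0367 0.103 ] 0.0023
glass [ 0.6504 -0.0427] tri [ 0.6512 -0.0434  0.0907] 0.0024
rack [0.6526 0.0774] ydir [0.0087 0.9822] yaw -0.008905162868955353 resid [[ 0.0004  0.0015]
 [-0.0018 -0.0023]
 [ 0.0026  0.0002]
 [-0.0011  0.0007]]
rack corners [array([0.6958, 0.2451]), array([ 0.6867, -0.0935]), array([ 0.611 , -0.0907]), array([0.6195, 0.2452])]
caddy [[ 0.4713  0.2607]
 [ 0.502  -0.0769]
 [ 0.4258 -0.0847]
 [ 0.3953  0.2539]]
side [[ 0.5039 -0.0777]
 [ 0.4274 -0.0895]
 [ 0.3991  0.2547]
 [ 0.4688  0.261 ]] centre [0.4498 0.0872]
len 0.3395189367046296 yaw 0.09037108391062873 c [0.4486 0.0883]
well 0.123 [0.4375 0.2108]
well 0.041 [0.4449 0.1291]
well -0.041 [0.4523 0.0474]
well -0.123 [ 0.4597 -0.0342]
t 0.1 pos [0.117  0.5114 0.2388] jawyaw 1.346 tilt [-0.0003 -0.0013] w 0.0855 F [ 0.1 -0.5  0. ] q [ 1.35  0.24 -0.01  1.32  0.    1.57]
```

carry_out:
  rows:
    - [0.7, -1, 0, 0, 0, 0.128]
    - [0.7, -1, 0, 0, 0, 0.128]
    - [0.7, -1, 0, 0, 0, 0.128]
    - [0.7, -1, 0, 0, 0, 0.128]
    - [0.7, -1, 0, 0, 0, 0.128]
    - [0.7, -1, 0, 0, 0, 0.128]
    - [0.7, -1, 0, 0, 0, 0.128]
    - [0.7, -1, 0, 0, 0, 0.128]
    - [0.7, -1, 0, 0, 0, 0.128]
    - [0.7, -1, 0, 0, 0, 0.128]
    - [0.7, -1, 0, 0, 0, 0.128]
    - [0.7, -1, 0, 0, 0, 0.128]
    - [0.7, -1, 0, 0, 0, 0.128]
    - [1, -0.144, 0, 0, 0, 0]
    - [1, -0.144, 0, 0, 0, 0]
    - [1, -0.144, 0, 0, 0, 0]
    - [1, -0.144, 0, 0, 0, 0]
    - [1, -0.144, 0, 0, 0, 0]
    - [1, -0.144, 0, 0, 0, 0]
    - [1, -0.144, 0, 0, 0, 0]
  grip: 0.55
  force: 40

```text
time: 2.6
ee_pos: [0.4404, 0.2314, 0.2392]
eef_rot: [0.0, 0.716, 0.698, -0.0]
contact_force: [-0.5, -0.1, 0.2]
grip_width: 0.0664
```

carry_out:
  rows:
    - [1, -0.144, 0, 0, 0, 0]
    - [1, -0.144, 0, 0, 0, 0]
    - [1, -0.144, 0, 0, 0, 0]
    - [1, -0.144, 0, 0, 0, 0]
    - [1, -0.144, 0, 0, 0, 0]
    - [1, -0.144, 0, 0, 0, 0]
    - [1, -0.144, 0, 0, 0, 0]
    - [1, -0.144, 0, 0, 0, 0]
    - [1, -0.144, 0, 0, 0, 0]
    - [1, -0.144, 0, 0, 0, 0]
    - [0.75, -0.144, 0, 0, 0, 0]
    - [0, 0, 0, 0, 0, 0]
    - [0, 0, 0, 0, 0, 0]

```text
time: 4.22
ee_pos: [0.6538, 0.1998, 0.239]
eef_rot: [-0.0, 0.716, 0.698, -0.0]
contact_force: [0.0, -0.6, 0.8]
grip_width: 0.0662
```

```bash
python3 -c "
from h import *
st()"
```

```text
t 4.22 pos [0.6538 0.1998 0.239 ] jawyaw 1.5456 tilt [-0.0007 -0.0002] w 0.0662 F [ 0.  -0.6  0.8] q [0.3  0.53 0.43 1.47 0.   0.32]
```

carry_out:
  rows:
    - [0, 0, -1, 0, 0, 0]
    - [0, 0, -1, 0, 0, 0]
    - [0, 0, -1, 0, 0, 0]
    - [0, 0, -1, 0, 0, 0]
    - [0, 0, -1, 0, 0, 0]
    - [0, 0, -1, 0, 0, 0]
    - [0, 0, -1, 0, 0, 0]
    - [0, 0, -1, 0, 0, 0]
    - [0, 0, -0.8, 0, 0, 0]
    - [0, 0, -0.4, 0, 0, 0]
    - [0, 0, 0, 0, 0, 0]

```text
time: 5.6
ee_pos: [0.6537, 0.1999, 0.055]
eef_rot: [-0.0, 0.716, 0.698, -0.0]
contact_force: [0.1, -0.3, 0.8]
grip_width: 0.0657
```

carry_out:
  rows:
    - [0, 0, 0, 0, 0, 0]
    - [0, 0, 0, 0, 0, 0]
    - [0, 0, 0, 0, 0, 0]
    - [0, 0, 0, 0, 0, 0]
    - [0, 0, 0, 0, 0, 0]
    - [0, 0, 0, 0, 0, 0]
  grip: -1

```text
time: 6.35
ee_pos: [0.6546, 0.2002, 0.0563]
eef_rot: [0.0, 0.716, 0.698, 0.001]
contact_force: [-0.8, 0.8, 5.8]
grip_width: 0.0407
```

```bash
python3 - <<'E'
from h import *
import cv2
st(); cv2.imwrite("pics/s1.png",vision.capture("side")[:,:,::-1])
E
```

```text
t 6.35 pos [0.6546 0.2002 0.0563] jawyaw 1.5457 tilt [0.0016 0.0005] w 0.0407 F [-0.8  0.8  5.8] q [0.3  0.61 0.1  1.06 0.   0.32]
```

View pics/s1.png

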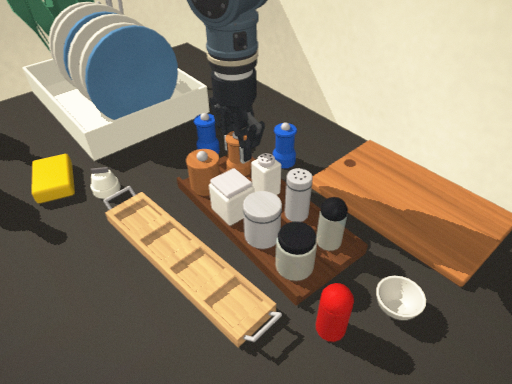

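The mill is between the pads at (237,150), but the opening of 40.7 mm is more than the 38 mm neck and there's a 6 N upward push. The tips may be sitting on the foot's cone, so I'll open, rise 5 mm and close again.

carry_out:
  rows:
    - [0, 0, 0, 0, 0, 0]
    - [0, 0, 0.125, 0, 0, 0]
    - [0, 0, 0.125, 0, 0, 0]
  grip: 0.3

```text
time: 6.78
ee_pos: [0.6539, 0.1998, 0.0603]
eef_rot: [-0.0, 0.716, 0.698, -0.0]
contact_force: [-0.9, -0.4, -1.1]
grip_width: 0.0558
```

carry_out:
  rows:
    - [0, 0, 0, 0, 0, 0]
    - [0, 0, 0, 0, 0, 0]
    - [0, 0, 0, 0, 0, 0]
    - [0, 0, 0, 0, 0, 0]
    - [0, 0, 0, 0, 0, 0]
    - [0, 0, 0, 0, 0, 0]
  grip: -1

```text
time: 7.52
ee_pos: [0.6543, 0.2, 0.0609]
eef_rot: [0.0, 0.716, 0.698, 0.0]
contact_force: [-0.5, -0.1, 5.2]
grip_width: 0.0432
```

carry_out:
  rows:
    - [0, 0, 0, 0, 0, 0]
    - [0, 0, 0, 0, 0, 0]
    - [0, 0, 0, 0, 0, 0]

```text
time: 7.9
ee_pos: [0.6544, 0.2, 0.061]
eef_rot: [0.0, 0.716, 0.698, 0.0]
contact_force: [-0.6, -0.2, 5.5]
grip_width: 0.0428
```

```bash
python3 - <<'E'
from h import *
import cv2
st(); i=vision.capture("side")[50:200,170:320,::-1]; cv2.imwrite("pics/s2.png",cv2.resize(i,None,fx=4,fy=4,interpolation=2))
E
```

```text
t 7.9 pos [0.6544 0.2    0.061 ] jawyaw 1.5457 tilt [0.0011 0.0001] w 0.0428 F [-0.6 -0.2  5.5] q [ 0.3   0.6   0.1   1.07 -0.    0.32]
```

View pics/s2.png

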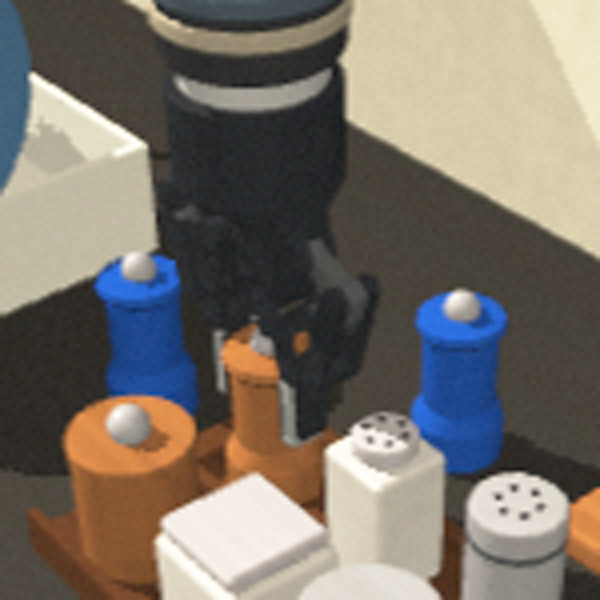

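```bash
python3 - <<'E'
from h import *
for (u,v,y) in [(293,440,.178),(286,380,.178),(222,390,.222),(219,330,.222)]:
    c,d=ray("side",(170+u/4-.4,50+v/4-.4)); print(u,v,fmt(c+d*(y-c[1])/d[1]))
E
```

```text
293 440 [0.651  0.178  0.0547]
286 380 [0.6484 0.178  0.0907]
222 390 [0.6426 0.222  0.0637]
219 330 [0.6436 0.222  0.0979]
```

The pads span about z 0.055–0.091 with the TCP at 0.061, so they overlap the mill's head. I'll lower to a TCP height of about 0.052 so they sit on the neck.

carry_out:
  rows:
    - [0, 0, 0, 0, 0, 0]
    - [0, 0, 0, 0, 0, 0]
    - [0, 0, -0.2, 0, 0, 0]
    - [0, 0, -0.2, 0, 0, 0]
    - [0, 0, 0, 0, 0, 0]
  grip: 0.4

```text
time: 8.57
ee_pos: [0.6537, 0.1998, 0.0516]
eef_rot: [-0.0, 0.716, 0.698, -0.001]
contact_force: [0.3, 0.3, -0.2]
grip_width: 0.0598
```

carry_out:
  rows:
    - [0, 0, 0, 0, 0, 0]
    - [0, 0, 0, 0, 0, 0]
    - [0, 0, 0, 0, 0, 0]
    - [0, 0, 0, 0, 0, 0]
    - [0, 0, 0, 0, 0, 0]
    - [0, 0, 0, 0, 0, 0]
    - [0, 0, 0, 0, 0, 0]
  grip: -1

```text
time: 9.45
ee_pos: [0.6541, 0.2, 0.0525]
eef_rot: [0.0, 0.716, 0.698, 0.0]
contact_force: [0.3, 0.6, 2.8]
grip_width: 0.04
```

carry_out:
  rows:
    - [0, 0, 0.3, 0, 0, 0]
    - [0, 0, 0.6, 0, 0, 0]
    - [0, 0, 0.8, 0, 0, 0]
    - [0, 0, 1, 0, 0, 0]
    - [0, 0, 1, 0, 0, 0]
    - [0, 0, 1, 0, 0, 0]
    - [0, 0, 1, 0, 0, 0]
    - [0, 0, 0.8, 0, 0, 0]
    - [0, 0, 0, 0, 0, 0]

```text
time: 10.58
ee_pos: [0.6547, 0.2001, 0.1842]
eef_rot: [0.001, 0.716, 0.698, 0.001]
contact_force: [0.2, 0.3, -1.2]
grip_width: 0.0403
```

```bash
python3 - <<'E'
from h import *
import cv2
st(); i=vision.capture("side")[0:200,130:330,::-1]; cv2.imwrite("pics/s3.png",cv2.resize(i,None,fx=3,fy=3,interpolation=2))
E
```

```text
t 10.57 pos [0.6547 0.2001 0.1842] jawyaw 1.5457 tilt [0.0027 0.0007] w 0.0403 F [ 0.2  0.3 -1.2] q [ 0.3   0.54  0.31  1.34 -0.    0.32]
```

View pics/s3.png

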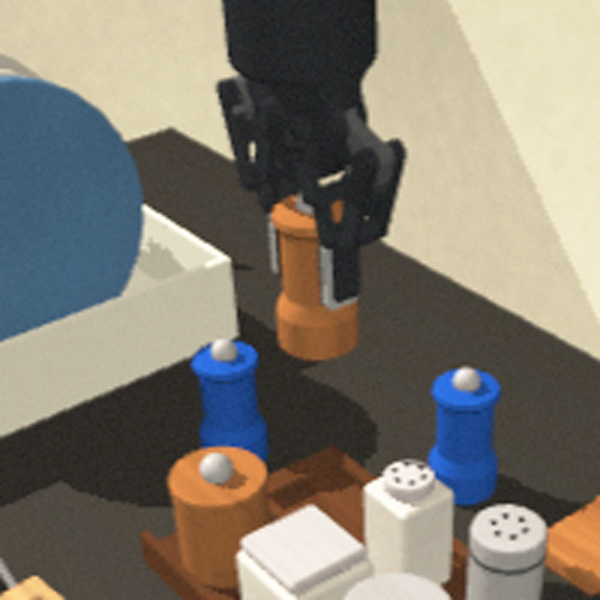

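The mill (315,280 in the crop) is held upright on its neck. I'll carry it to the rightmost caddy well.

carry_out:
  rows:
    - [-0.5, -0.6, 0, 0, 0, 0.08]
    - [-0.81, -0.97, 0, 0, 0, 0.08]
    - [-0.81, -0.97, 0, 0, 0, 0.08]
    - [-0.81, -0.97, 0, 0, 0, 0.08]
    - [-0.81, -0.97, 0, 0, 0, 0.08]
    - [-0.81, -0.97, 0, 0, 0, 0.08]
    - [-0.81, -0.97, 0, 0, 0, 0.08]
    - [-0.81, -0.97, 0, 0, 0, 0.08]
    - [-0.81, -0.97, 0, 0, 0, 0.08]
    - [-0.81, -0.97, 0, 0, 0, 0.08]
    - [-0.81, -0.97, 0, 0, 0, 0.08]
    - [-0.81, -0.97, 0, 0, 0, 0.08]
    - [-0.29, -0.43, 0, 0, 0, 0]
    - [0, 0, 0, 0, 0, 0]
    - [0, 0, 0, 0, 0, 0]

```text
time: 12.5
ee_pos: [0.4605, -0.0337, 0.1821]
eef_rot: [0.0, 0.675, 0.738, 0.0]
contact_force: [-0.1, -0.5, -1.6]
grip_width: 0.0395
```

carry_out:
  rows:
    - [0, 0, -0.6, 0, 0, 0]
    - [0, 0, -1, 0, 0, 0]
    - [0, 0, -1, 0, 0, 0]
    - [0, 0, -1, 0, 0, 0]
    - [0, 0, -1, 0, 0, 0]
    - [0, 0, -0.8, 0, 0, 0]
    - [0, 0, -0.5, 0, 0, 0]
    - [0, 0, -0.25, 0, 0, 0]
    - [0, 0, 0, 0, 0, 0]

```text
time: 13.62
ee_pos: [0.46, -0.034, 0.0591]
eef_rot: [-0.0, 0.675, 0.738, -0.0]
contact_force: [0.6, -0.0, -1.0]
grip_width: 0.0397
```

```bash
python3 - <<'E'
from h import *
import cv2
st(); i=vision.capture("side")[150:350,90:340,::-1]; cv2.imwrite("pics/s4.png",cv2.resize(i,None,fx=2.4,fy=2.4,interpolation=2))
E
```

```text
t 13.62 pos [ 0.46   -0.034   0.0591] jawyaw 1.661 tilt [-0.0003 -0.0001] w 0.0397 F [ 0.6 -0.  -1. ] q [-0.07  0.27 -0.47  0.83 -0.   -0.16]
```

View pics/s4.png

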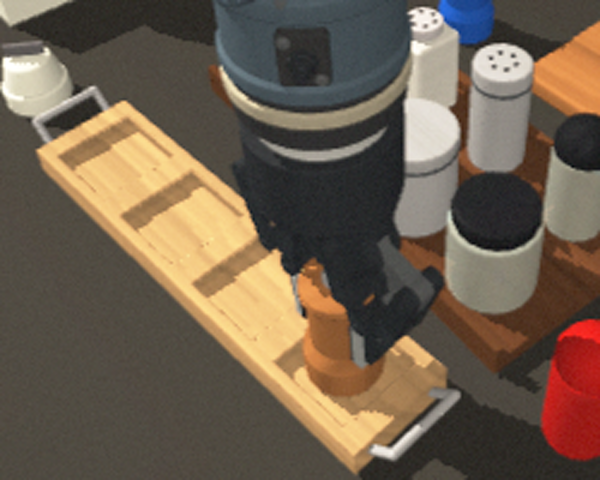

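The mill (345,355 in the crop) is over the last well, inside its rims. I'll lower the last 6–7 mm gently.

carry_out:
  rows:
    - [0, 0, -0.15, 0, 0, 0]
    - [0, 0, -0.1, 0, 0, 0]
    - [0, 0, -0.07, 0, 0, 0]
    - [0, 0, 0, 0, 0, 0]
    - [0, 0, 0, 0, 0, 0]

```text
time: 14.3
ee_pos: [0.4601, -0.0341, 0.0529]
eef_rot: [0.0, 0.675, 0.738, -0.0]
contact_force: [-0.1, 0.4, -1.5]
grip_width: 0.0395
```

carry_out:
  rows:
    - [0, 0, -0.05, 0, 0, 0]
    - [0, 0, -0.05, 0, 0, 0]
    - [0, 0, 0, 0, 0, 0]

```text
time: 14.68
ee_pos: [0.461, -0.034, 0.0523]
eef_rot: [0.001, 0.675, 0.738, 0.001]
contact_force: [-3.3, 2.2, 16.1]
grip_width: 0.0399
```

carry_out:
  rows:
    - [0, 0, 0.05, 0, 0, 0]
    - [0, 0, 0, 0, 0, 0]
    - [0, 0, 0, 0, 0, 0]
    - [0, 0, 0, 0, 0, 0]
    - [0, 0, 0.3, 0, 0, 0]
    - [0, 0, 0.8, 0, 0, 0]
    - [0, 0, 1, 0, 0, 0]
    - [0, 0, 1, 0, 0, 0]
    - [0, 0, 1, 0, 0, 0]
    - [0, 0, 1, 0, 0, 0]
    - [0, 0, 1, 0, 0, 0]
    - [0, 0, 0.4, 0, 0, 0]
  grip: 0.55

```text
time: 16.18
ee_pos: [0.4605, -0.0341, 0.1831]
eef_rot: [0.001, 0.675, 0.738, 0.0]
contact_force: [-0.4, -0.5, -0.1]
grip_width: 0.0658
```

carry_out:
  rows:
    - [0.957, 0.745, 0, 0, 0, -0.096]
    - [0.957, 0.745, 0, 0, 0, -0.096]
    - [0.957, 0.745, 0, 0, 0, -0.096]
    - [0.957, 0.745, 0, 0, 0, -0.096]
    - [0.957, 0.745, 0, 0, 0, -0.096]
    - [0.957, 0.745, 0, 0, 0, -0.096]
    - [0.957, 0.745, 0, 0, 0, -0.096]
    - [0.957, 0.745, 0, 0, 0, -0.096]
    - [0.957, 0.745, 0, 0, 0, -0.096]
    - [0.957, 0.745, 0, 0, 0, -0.096]
    - [0, 0, 0, 0, 0, 0]
    - [0, 0, 0, 0, 0, 0]

```text
time: 17.68
ee_pos: [0.6507, 0.1146, 0.1813]
eef_rot: [-0.0, 0.716, 0.698, -0.001]
contact_force: [-0.4, -0.1, -0.5]
grip_width: 0.0661
```

```bash
python3 - <<'E'
from h import *
import cv2
st(); cv2.imwrite("pics/s5.png",vision.capture("side")[:,:,::-1])
E
```

```text
t 17.68 pos [0.6507 0.1146 0.1813] jawyaw 1.5459 tilt [-0.0014 -0.0005] w 0.0661 F [-0.4 -0.1 -0.5] q [ 0.17  0.5   0.23  1.31 -0.    0.2 ]
```

View pics/s5.png

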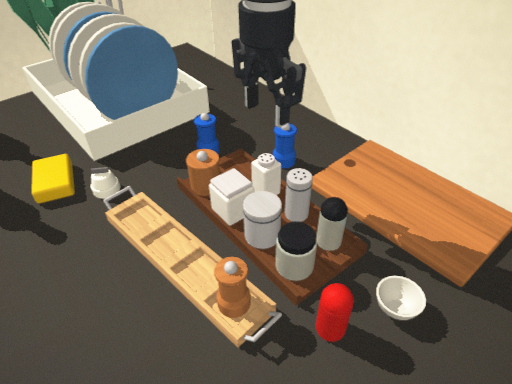

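The mill stands upright in the rightmost well (232,287). The tin is next.

carry_out:
  rows:
    - [0, 0, -1, 0, 0, 0]
    - [0, 0, -1, 0, 0, 0]
    - [0, 0, -1, 0, 0, 0]
    - [0, 0, -1, 0, 0, 0]
    - [0, 0, -1, 0, 0, 0]
    - [0, 0, -1, 0, 0, 0]
    - [0, 0, -0.5, 0, 0, 0]
    - [0, 0, -0.25, 0, 0, 0]
    - [0, 0, 0, 0, 0, 0]

```text
time: 18.85
ee_pos: [0.6572, 0.1163, 0.0585]
eef_rot: [0.006, 0.716, 0.698, 0.007]
contact_force: [-9.9, 10.8, 70.2]
grip_width: 0.0666
```

carry_out:
  rows:
    - [0, 0, 0, 0, 0, 0]
    - [0, 0, 0, 0, 0, 0]
    - [0, 0, 0, 0, 0, 0]
    - [0, 0, 0, 0, 0, 0]
    - [0, 0, 0, 0, 0, 0]
    - [0, 0, 0, 0, 0, 0]
  grip: -1

```text
time: 19.6
ee_pos: [0.6604, 0.1172, 0.0617]
eef_rot: [0.008, 0.715, 0.699, 0.011]
contact_force: [-7.2, 9.4, 84.6]
grip_width: 0.0395
```

That was an unexpected 70–85 N push. I'll look before doing anything else.

```bash
python3 - <<'E'
from h import *
import cv2
s=arm.sense();print(s["ft_torque"],s["contact_force"],s["joint_torque"]);st()
a=cv2.resize(vision.capture("side")[60:260,180:340,::-1],None,fx=2.5,fy=2.5,interpolation=2)
b=cv2.resize(vision.capture("top")[60:260,130:290,::-1],None,fx=2.5,fy=2.5,interpolation=2)
cv2.imwrite("pics/s6.png",np.hstack([a,b]))
E
```

```text
[-1.67943755  1.12449331 -0.197031  ] [-7.15315034  9.35961382 84.56601003] [ -7.57799596 -20.31953037   5.25364414  -2.49388799   0.39789204
  -0.16344858]
t 19.6 pos [0.6604 0.1172 0.0617] jawyaw 1.547 tilt [0.0261 0.004 ] w 0.0395 F [-7.2  9.4 84.6] q [ 0.18  0.56  0.03  1.01 -0.    0.2 ]
```

View pics/s6.png

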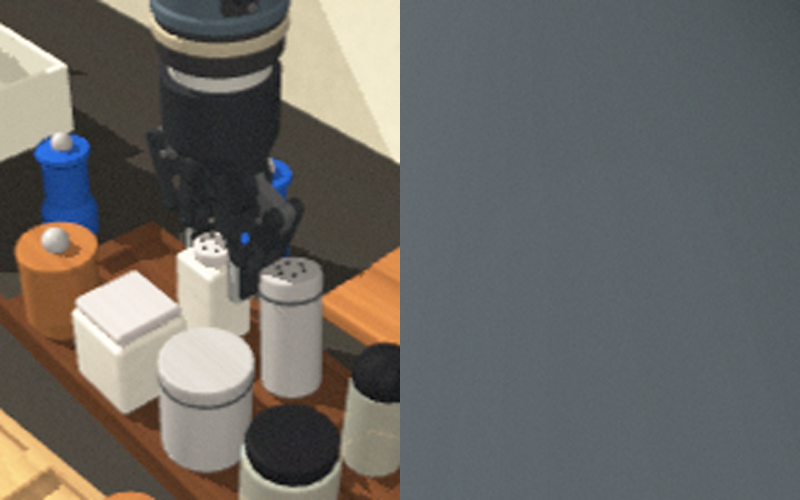

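The side crop shows the right finger's linkage (at about 285,215) pressing on the steel shaker's flat top (290,268). These two stand only ~78 mm apart, and the linkage is about 43 mm above the TCP. The top view is blocked by the arm. I'll ease the grip, rise clear to about 0.065, where the pads still cover the tin's body, and close again.

carry_out:
  rows:
    - [0, 0, 0.25, 0, 0, 0]
    - [0, 0, 0.35, 0, 0, 0]
    - [0, 0, 0.35, 0, 0, 0]
    - [0, 0, 0, 0, 0, 0]
    - [0, 0, 0, 0, 0, 0]
  grip: 0.2

```text
time: 20.32
ee_pos: [0.6509, 0.1146, 0.0651]
eef_rot: [-0.0, 0.716, 0.698, -0.001]
contact_force: [0.9, -0.2, 0.1]
grip_width: 0.0511
```

```bash
python3 -c "
from h import *
st()"
```

```text
t 20.32 pos [0.6509 0.1146 0.0651] jawyaw 1.5454 tilt [-0.0013 -0.0004] w 0.0511 F [ 0.9 -0.2  0.1] q [ 0.17  0.56  0.04  1.05 -0.    0.2 ]
```

carry_out:
  rows:
    - [0, 0, 0, 0, 0, 0]
    - [0, 0, 0, 0, 0, 0]
    - [0, 0, 0, 0, 0, 0]
    - [0, 0, 0, 0, 0, 0]
    - [0, 0, 0, 0, 0, 0]
  grip: -1

```text
time: 20.95
ee_pos: [0.6514, 0.1149, 0.0658]
eef_rot: [-0.0, 0.716, 0.698, -0.0]
contact_force: [0.6, 0.8, -0.8]
grip_width: 0.0392
```

carry_out:
  rows:
    - [0, 0, 0.3, 0, 0, 0]
    - [0, 0, 0.6, 0, 0, 0]
    - [0, 0, 0.8, 0, 0, 0]
    - [0, 0, 1, 0, 0, 0]
    - [0, 0, 1, 0, 0, 0]
    - [0, 0, 1, 0, 0, 0]
    - [0, 0, 1, 0, 0, 0]
    - [0, 0, 0.8, 0, 0, 0]
    - [0, 0, 0, 0, 0, 0]

```text
time: 22.08
ee_pos: [0.6522, 0.1151, 0.1978]
eef_rot: [0.001, 0.716, 0.698, 0.001]
contact_force: [0.8, 0.4, -1.0]
grip_width: 0.0394
```

carry_out:
  rows:
    - [-0.5, -0.17, 0, 0, 0, 0.096]
    - [-0.97, -0.337, 0, 0, 0, 0.096]
    - [-0.97, -0.337, 0, 0, 0, 0.096]
    - [-0.97, -0.337, 0, 0, 0, 0.096]
    - [-0.97, -0.337, 0, 0, 0, 0.096]
    - [-0.97, -0.337, 0, 0, 0, 0.096]
    - [-0.97, -0.337, 0, 0, 0, 0.096]
    - [-0.97, -0.337, 0, 0, 0, 0.096]
    - [-0.97, -0.337, 0, 0, 0, 0.096]
    - [-0.97, -0.337, 0, 0, 0, 0.096]
    - [-0.72, -0.172, 0, 0, 0, 0]
    - [0, 0, 0, 0, 0, 0]
    - [0, 0, 0, 0, 0, 0]

```text
time: 23.7
ee_pos: [0.4529, 0.0475, 0.1959]
eef_rot: [0.0, 0.675, 0.738, 0.0]
contact_force: [-0.9, -0.7, 0.1]
grip_width: 0.0394
```

carry_out:
  rows:
    - [0, 0, -0.6, 0, 0, 0]
    - [0, 0, -1, 0, 0, 0]
    - [0, 0, -1, 0, 0, 0]
    - [0, 0, -1, 0, 0, 0]
    - [0, 0, -1, 0, 0, 0]
    - [0, 0, -0.9, 0, 0, 0]
    - [0, 0, -0.5, 0, 0, 0]
    - [0, 0, -0.25, 0, 0, 0]
    - [0, 0, -0.1, 0, 0, 0]
    - [0, 0, 0, 0, 0, 0]

```text
time: 24.95
ee_pos: [0.4527, 0.0474, 0.0691]
eef_rot: [0.0, 0.675, 0.738, 0.0]
contact_force: [0.4, 0.2, -1.3]
grip_width: 0.0395
```

```bash
python3 - <<'E'
from h import *
import cv2
st(); i=vision.capture("side")[150:350,90:340,::-1]; cv2.imwrite("pics/s7.png",cv2.resize(i,None,fx=2.4,fy=2.4,interpolation=2))
E
```

```text
t 24.95 pos [0.4527 0.0474 0.0691] jawyaw 1.6609 tilt [ 0.0005 -0.    ] w 0.0395 F [ 0.4  0.2 -1.3] q [ 0.1   0.25 -0.47  0.85 -0.    0.01]
```

View pics/s7.png

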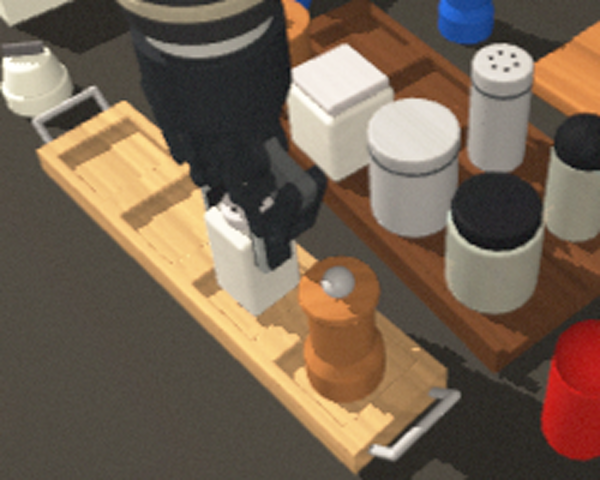

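The tin is over the second well from the right, square to it and inside the rims (250,285 in the crop). The mill is still upright. I'll set it down.

carry_out:
  rows:
    - [0, 0, -0.1, 0, 0, 0]
    - [0, 0, -0.07, 0, 0, 0]
    - [0, 0, -0.05, 0, 0, 0]
    - [0, 0, 0, 0, 0, 0]

```text
time: 25.5
ee_pos: [0.4526, 0.0475, 0.065]
eef_rot: [0.0, 0.675, 0.738, 0.0]
contact_force: [-1.7, 0.4, 5.9]
grip_width: 0.0393
```

carry_out:
  rows:
    - [0, 0, 0, 0, 0, 0]
    - [0, 0, 0, 0, 0, 0]
    - [0, 0, 0, 0, 0, 0]
    - [0, 0, 0.3, 0, 0, 0]
    - [0, 0, 0.8, 0, 0, 0]
    - [0, 0, 1, 0, 0, 0]
    - [0, 0, 1, 0, 0, 0]
    - [0, 0, 1, 0, 0, 0]
    - [0, 0, 1, 0, 0, 0]
    - [0, 0, 1, 0, 0, 0]
    - [0, 0, 0.4, 0, 0, 0]
  grip: 0.5

```text
time: 26.88
ee_pos: [0.4529, 0.0475, 0.1957]
eef_rot: [0.001, 0.675, 0.738, 0.001]
contact_force: [0.1, -0.4, -0.2]
grip_width: 0.0643
```

carry_out:
  rows:
    - [0.94, -0.047, 0, 0, 0, -0.087]
    - [0.94, -0.047, 0, 0, 0, -0.087]
    - [0.94, -0.047, 0, 0, 0, -0.087]
    - [0.94, -0.047, 0, 0, 0, -0.087]
    - [0.94, -0.047, 0, 0, 0, -0.087]
    - [0.94, -0.047, 0, 0, 0, -0.087]
    - [0.94, -0.047, 0, 0, 0, -0.087]
    - [0.94, -0.047, 0, 0, 0, -0.087]
    - [0.94, -0.047, 0, 0, 0, -0.087]
    - [0.94, -0.047, 0, 0, 0, -0.087]
    - [0.735, -0.05, 0, 0, 0, -0.09]
    - [0, 0, 0, 0, 0, 0]
    - [0, 0, 0, 0, 0, 0]

```text
time: 28.5
ee_pos: [0.6544, 0.037, 0.1941]
eef_rot: [-0.0, 0.716, 0.698, -0.0]
contact_force: [0.1, -0.4, 0.0]
grip_width: 0.0641
```

```bash
python3 - <<'E'
from h import *
import cv2
st(); cv2.imwrite("pics/s8.png",vision.capture("side")[:,:,::-1])
E
```

```text
t 28.5 pos [0.6544 0.037  0.1941] jawyaw 1.5459 tilt [-0.0011 -0.0001] w 0.0641 F [ 0.1 -0.4  0. ] q [ 0.06  0.48  0.24  1.33 -0.    0.08]
```

View pics/s8.png

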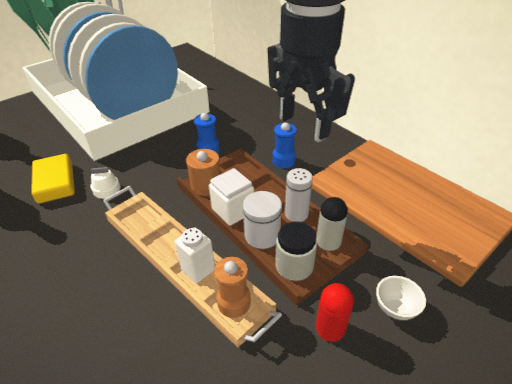

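The tin stands upright in its well (195,255), and the steel shaker hasn't moved (298,195). I'll descend to 0.067, which keeps the linkage above the glass lid.

carry_out:
  rows:
    - [0, 0, -1, 0, 0, 0]
    - [0, 0, -1, 0, 0, 0]
    - [0, 0, -1, 0, 0, 0]
    - [0, 0, -1, 0, 0, 0]
    - [0, 0, -1, 0, 0, 0]
    - [0, 0, -0.75, 0, 0, 0]
    - [0, 0, -0.4, 0, 0, 0]
    - [0, 0, -0.2, 0, 0, 0]
    - [0, 0, 0, 0, 0, 0]

```text
time: 29.68
ee_pos: [0.6552, 0.037, 0.0677]
eef_rot: [0.0, 0.716, 0.698, 0.0]
contact_force: [0.1, -0.4, -0.3]
grip_width: 0.0642
```

carry_out:
  rows:
    - [0, 0, 0, 0, 0, 0]
    - [0, 0, 0, 0, 0, 0]
    - [0, 0, 0, 0, 0, 0]
    - [0, 0, 0, 0, 0, 0]
    - [0, 0, 0, 0, 0, 0]
    - [0, 0, 0, 0, 0, 0]
  grip: -1

```text
time: 30.42
ee_pos: [0.6555, 0.037, 0.0682]
eef_rot: [0.0, 0.716, 0.698, 0.0]
contact_force: [-0.2, -0.2, 5.2]
grip_width: 0.0412
```

carry_out:
  rows:
    - [0, 0, 0.3, 0, 0, 0]
    - [0, 0, 0.6, 0, 0, 0]
    - [0, 0, 0.8, 0, 0, 0]
    - [0, 0, 1, 0, 0, 0]
    - [0, 0, 1, 0, 0, 0]
    - [0, 0, 1, 0, 0, 0]
    - [0, 0, 1, 0, 0, 0]
    - [0, 0, 0.8, 0, 0, 0]
    - [0, 0, 0, 0, 0, 0]

```text
time: 31.55
ee_pos: [0.6559, 0.0371, 0.1992]
eef_rot: [0.001, 0.716, 0.698, 0.001]
contact_force: [1.5, -0.6, -2.3]
grip_width: 0.0413
```

carry_out:
  rows:
    - [-0.5, 0.2, 0, 0, 0, 0.087]
    - [-0.97, 0.42, 0, 0, 0, 0.087]
    - [-0.97, 0.42, 0, 0, 0, 0.087]
    - [-0.97, 0.42, 0, 0, 0, 0.087]
    - [-0.97, 0.42, 0, 0, 0, 0.087]
    - [-0.97, 0.42, 0, 0, 0, 0.087]
    - [-0.97, 0.42, 0, 0, 0, 0.087]
    - [-0.97, 0.42, 0, 0, 0, 0.087]
    - [-0.97, 0.42, 0, 0, 0, 0.087]
    - [-0.97, 0.42, 0, 0, 0, 0.087]
    - [-0.97, 0.42, 0, 0, 0, 0.09]
    - [-0.3, 0.1, 0, 0, 0, 0]
    - [0, 0, 0, 0, 0, 0]
    - [0, 0, 0, 0, 0, 0]

```text
time: 33.3
ee_pos: [0.4457, 0.127, 0.1975]
eef_rot: [0.0, 0.675, 0.738, 0.0]
contact_force: [0.9, 0.1, -1.1]
grip_width: 0.0413
```

carry_out:
  rows:
    - [0, 0, -0.6, 0, 0, 0]
    - [0, 0, -1, 0, 0, 0]
    - [0, 0, -1, 0, 0, 0]
    - [0, 0, -1, 0, 0, 0]
    - [0, 0, -1, 0, 0, 0]
    - [0, 0, -0.9, 0, 0, 0]
    - [0, 0, -0.5, 0, 0, 0]
    - [0, 0, -0.25, 0, 0, 0]
    - [0, 0, -0.1, 0, 0, 0]
    - [0, 0, 0, 0, 0, 0]

```text
time: 34.55
ee_pos: [0.4454, 0.1271, 0.0708]
eef_rot: [0.0, 0.675, 0.738, 0.0]
contact_force: [0.1, 0.3, -0.7]
grip_width: 0.0413
```

carry_out:
  rows:
    - [0, 0, -0.07, 0, 0, 0]
    - [0, 0, -0.05, 0, 0, 0]
    - [0, 0, -0.05, 0, 0, 0]
    - [0, 0, 0, 0, 0, 0]

```text
time: 35.05
ee_pos: [0.4454, 0.1271, 0.0681]
eef_rot: [0.0, 0.675, 0.738, 0.0]
contact_force: [-3.2, -1.3, 11.7]
grip_width: 0.0412
```

carry_out:
  rows:
    - [0, 0, 0.03, 0, 0, 0]
    - [0, 0, 0, 0, 0, 0]
    - [0, 0, 0, 0, 0, 0]
    - [0, 0, 0.3, 0, 0, 0]
    - [0, 0, 0.8, 0, 0, 0]
    - [0, 0, 1, 0, 0, 0]
    - [0, 0, 1, 0, 0, 0]
    - [0, 0, 1, 0, 0, 0]
    - [0, 0, 1, 0, 0, 0]
    - [0, 0, 1, 0, 0, 0]
    - [0, 0, 0.4, 0, 0, 0]
  grip: 0.5

```text
time: 36.42
ee_pos: [0.4456, 0.1271, 0.1989]
eef_rot: [0.0, 0.675, 0.738, 0.001]
contact_force: [-0.0, 0.7, -1.3]
grip_width: 0.0641
```

carry_out:
  rows:
    - [0.934, -0.773, 0, 0, 0, -0.087]
    - [0.934, -0.773, 0, 0, 0, -0.087]
    - [0.934, -0.773, 0, 0, 0, -0.087]
    - [0.934, -0.773, 0, 0, 0, -0.087]
    - [0.934, -0.773, 0, 0, 0, -0.087]
    - [0.934, -0.773, 0, 0, 0, -0.087]
    - [0.934, -0.773, 0, 0, 0, -0.087]
    - [0.934, -0.773, 0, 0, 0, -0.087]
    - [0.934, -0.773, 0, 0, 0, -0.087]
    - [0.934, -0.773, 0, 0, 0, -0.087]
    - [0.934, -0.773, 0, 0, 0, -0.09]
    - [0, 0, 0, 0, 0, 0]
    - [0, 0, 0, 0, 0, 0]

```text
time: 38.05
ee_pos: [0.6503, -0.0433, 0.1972]
eef_rot: [-0.0, 0.716, 0.698, -0.0]
contact_force: [-0.2, 0.6, 0.0]
grip_width: 0.0639
```

```bash
python3 - <<'E'
from h import *
import cv2
st(); cv2.imwrite("pics/s9.png",vision.capture("side")[:,:,::-1])
E
```

```text
t 38.05 pos [ 0.6503 -0.0433  0.1972] jawyaw 1.5453 tilt [-0.001   0.0001] w 0.0639 F [-0.2  0.6  0. ] q [-0.07  0.47  0.24  1.33  0.   -0.04]
```

View pics/s9.png

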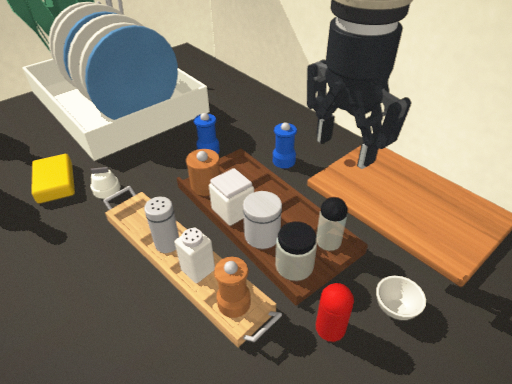

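The steel shaker is upright in its well (160,225) and the glass shaker is still in the rack (331,223). I'll descend to 0.062 for the glass.

carry_out:
  rows:
    - [0, 0, -1, 0, 0, 0]
    - [0, 0, -1, 0, 0, 0]
    - [0, 0, -1, 0, 0, 0]
    - [0, 0, -1, 0, 0, 0]
    - [0, 0, -1, 0, 0, 0]
    - [0, 0, -0.95, 0, 0, 0]
    - [0, 0, -0.5, 0, 0, 0]
    - [0, 0, -0.3, 0, 0, 0]
    - [0, 0, 0, 0, 0, 0]

```text
time: 39.22
ee_pos: [0.6505, -0.0429, 0.0628]
eef_rot: [0.0, 0.716, 0.698, -0.0]
contact_force: [-0.9, 0.1, -0.5]
grip_width: 0.064
```

carry_out:
  rows:
    - [0, 0, 0, 0, 0, 0]
    - [0, 0, 0, 0, 0, 0]
    - [0, 0, 0, 0, 0, 0]
    - [0, 0, 0, 0, 0, 0]
    - [0, 0, 0, 0, 0, 0]
    - [0, 0, 0, 0, 0, 0]
  grip: -1

```text
time: 39.98
ee_pos: [0.6512, -0.0432, 0.0636]
eef_rot: [0.001, 0.716, 0.698, 0.0]
contact_force: [1.0, -0.3, 5.9]
grip_width: 0.0411
```

carry_out:
  rows:
    - [0, 0, 0.3, 0, 0, 0]
    - [0, 0, 0.6, 0, 0, 0]
    - [0, 0, 0.8, 0, 0, 0]
    - [0, 0, 1, 0, 0, 0]
    - [0, 0, 1, 0, 0, 0]
    - [0, 0, 1, 0, 0, 0]
    - [0, 0, 1, 0, 0, 0]
    - [0, 0, 0.8, 0, 0, 0]
    - [0, 0, 0, 0, 0, 0]

```text
time: 41.1
ee_pos: [0.6513, -0.0431, 0.1944]
eef_rot: [0.001, 0.716, 0.698, 0.001]
contact_force: [-0.1, -0.9, -1.4]
grip_width: 0.0406
```

carry_out:
  rows:
    - [-0.4, 0.5, 0, 0, 0, 0]
    - [-0.83, 0.98, 0, 0, 0, 0.08]
    - [-0.83, 0.98, 0, 0, 0, 0.08]
    - [-0.83, 0.98, 0, 0, 0, 0.08]
    - [-0.83, 0.98, 0, 0, 0, 0.08]
    - [-0.83, 0.98, 0, 0, 0, 0.08]
    - [-0.83, 0.98, 0, 0, 0, 0.08]
    - [-0.83, 0.98, 0, 0, 0, 0.08]
    - [-0.83, 0.98, 0, 0, 0, 0.08]
    - [-0.83, 0.98, 0, 0, 0, 0.08]
    - [-0.83, 0.98, 0, 0, 0, 0.08]
    - [-0.83, 0.98, 0, 0, 0, 0.08]
    - [-0.83, 0.98, 0, 0, 0, 0.08]
    - [-0.31, 0.54, 0, 0, 0, 0]
    - [0, 0, 0, 0, 0, 0]
    - [0, 0, 0, 0, 0, 0]

```text
time: 43.1
ee_pos: [0.4375, 0.2126, 0.1926]
eef_rot: [0.0, 0.675, 0.738, -0.0]
contact_force: [0.7, -0.6, -1.5]
grip_width: 0.0408
```

carry_out:
  rows:
    - [0, 0, -0.6, 0, 0, 0]
    - [0, 0, -1, 0, 0, 0]
    - [0, 0, -1, 0, 0, 0]
    - [0, 0, -1, 0, 0, 0]
    - [0, 0, -1, 0, 0, 0]
    - [0, 0, -0.9, 0, 0, 0]
    - [0, 0, -0.5, 0, 0, 0]
    - [0, 0, -0.25, 0, 0, 0]
    - [0, 0, -0.1, 0, 0, 0]
    - [0, 0, 0, 0, 0, 0]

```text
time: 44.35
ee_pos: [0.4375, 0.213, 0.066]
eef_rot: [0.0, 0.675, 0.738, 0.0]
contact_force: [-0.6, 0.4, -0.9]
grip_width: 0.0407
```

carry_out:
  rows:
    - [0, 0, -0.07, 0, 0, 0]
    - [0, 0, -0.05, 0, 0, 0]
    - [0, 0, -0.05, 0, 0, 0]
    - [0, 0, 0, 0, 0, 0]

```text
time: 44.85
ee_pos: [0.4375, 0.2131, 0.0635]
eef_rot: [0.0, 0.675, 0.738, 0.001]
contact_force: [-4.4, -1.9, 13.9]
grip_width: 0.0412
```

carry_out:
  rows:
    - [0, 0, 0.03, 0, 0, 0]
    - [0, 0, 0, 0, 0, 0]
    - [0, 0, 0, 0, 0, 0]
    - [0, 0, 0.3, 0, 0, 0]
    - [0, 0, 0.8, 0, 0, 0]
    - [0, 0, 1, 0, 0, 0]
    - [0, 0, 1, 0, 0, 0]
    - [0, 0, 1, 0, 0, 0]
    - [0, 0, 1, 0, 0, 0]
    - [0, 0, 1, 0, 0, 0]
    - [-0.5, 0, 1, 0, 0, 0]
    - [-1, 0.5, 0, 0, 0, 0]
    - [-1, 0.5, 0, 0, 0, 0]
    - [-1, 0.5, 0, 0, 0, 0]
    - [-1, 0.5, 0, 0, 0, 0]
    - [-1, 0.5, 0, 0, 0, 0]
    - [-1, 0.5, 0, 0, 0, 0]
    - [-0.5, 0.2, 0, 0, 0, 0]
    - [0, 0, 0, 0, 0, 0]
  grip: 0.5

```text
time: 47.22
ee_pos: [0.297, 0.2771, 0.2051]
eef_rot: [0.0, 0.674, 0.739, 0.0]
contact_force: [0.2, -0.2, 0.9]
grip_width: 0.0638
```

```bash
python3 - <<'E'
from h import *
import cv2
st(); cv2.imwrite("pics/t9.png",vision.capture("top")[:,:,::-1]);cv2.imwrite("pics/s10.png",vision.capture("side")[:,:,::-1])
E
```

```text
t 47.23 pos [0.297  0.2771 0.2051] jawyaw 1.662 tilt [0.0004 0.    ] w 0.0638 F [ 0.2 -0.2  0.9] q [ 0.75  0.05 -0.33  1.19 -0.    0.66]
```

View pics/t9.png

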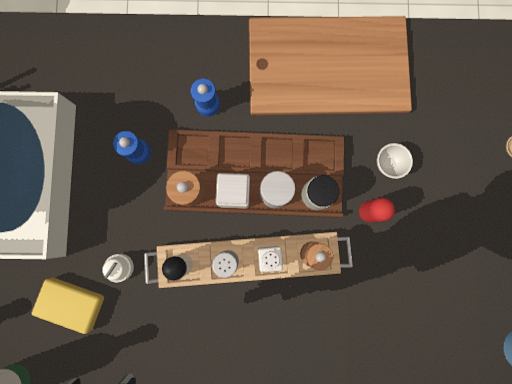

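View pics/s10.png

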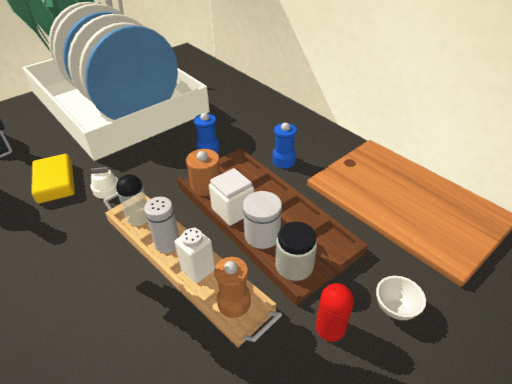

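Both views show the caddy filled from left to right: glass (174,267), steel (225,265), tin (270,260) and mill (319,256). All four are upright in their wells, the refills haven't moved, and the decoys are untouched.

```bash
python3 -c "
from h import *
job.close_job(); st()"
```

```text
the job is handed in; nothing more can be done
the job is handed in; nothing more can be done
```

All four shakers are in the caddy in reverse order, but one grasp pressed too hard along the way and could fail the 40 N rule. From left to right the caddy now holds glass, steel, tin and mill. I handed the job in at about 47 s, with the arm clear and touching nothing.

- **Final check:** the last top and side pictures show every shaker upright in its own well. The refill jars stand in the rack as before, and the blue and red look-alikes are untouched. Each shaker was lowered until the wrist felt the well floor (6–16 N) and only then released.
- **Overload on the tin grasp:** on the first descent the wrist read 70–85 N. That is below the 120 N wrist limit. The picture suggests a finger linkage pressing on the top of the steel shaker, rather than the gripper's body. If the judging counts the linkage as the arm or gripper body, this broke the 40 N rule. I also closed the grip before noticing it; I then eased off, rose clear and gripped the tin higher. The steel shaker was still upright and in place afterwards.
- **Mill grasp:** it took three closings, because the pads overlapped the mill's head on the first two.
- **Not measured:** I checked the final placing by eye in the pictures and by the contact forces, without re-measuring the final positions.

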